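Pin the plasma press open

ROBOT

A 7-joint arm with a two-finger parallel gripper is mounted at the origin on the work surface. World frame = base frame: x ahead of the robot, y to its left, z up, the work surface at z = 0. Lengths are in m, angles in rad, forces in N, time in s.
With the tool pointing down it reaches from about 0.4 to 0.85 m from the base axis. Payload 4.5 kg.
Tool frame: the origin (TCP) lies midway between the tips of the shut fingers; the grasp point (between the pads) lies manip.grip_point_offset behind it (manip.grip_point_offset is the distance from the TCP to the grasp point, in m); z points along the fingers, y is the line along which they close (so a half turn about z gives the same grasp; the last joint's range is limited). The gripper opens to 85 mm and grips with 20 to 120 N. Pads are 22 mm wide; open, the fingers measure 114 mm over their backs; the gripper's body (76 mm by 85 mm) begins 54 mm behind the grasp point. The pads swing forward as they close: fully open they stand 13 mm farther back than shut.
Start: joints at [1.263, 0.689, -0.195, 1.565, 0.157, 0.902, -0.215], TCP at [0.21, -0.589, 0.231] pointing down, gripper open.
Joint ranges: [-3.01, 3.01], [-0.46, 2.08], [-1.47, 1.51], [0.13, 2.56], [-1, 4.14], [0.04, 2.09], [-2.66, 2.66]. Speed limits (rad/s): [2.57, 2.57, 3.14, 3.14, 3.14, 3.14, 3.14].

INTERFACE

Orientations are given as a unit quaternion [x, y, z, w].
In Python, from bench import manip, eyes gives the robot as it stands.
- The arm moves only by the tool apply_moves, never from a script. Its argument "motion" is a list of rows, each an object with "delta_pos": the shift along the world's x, y, z in mm, a list of three; "turn": the turn, a rotation vector about the world's x, y, z in degrees, a list of three. In form: [{"delta_pos": [x, y, z], "turn": [wx, wy, wz]}, ...]. A call has 1 to 10 rows; each row is the pose to reach, as a shift and turn from the pose commanded when the call began; what a row does not reach only later rows make up. A row lasts 1/8 s, in which the tool goes at most 62.5 mm and 10.7 degrees, less where a joint would pass 70% of its speed; a pose out of reach is approached as far as the arm can. A call with a gripper value outside its range is refused whole. "grip" is the finger opening in mm, from 0 to 85.4, set as the call begins (left out, the last holds). The fingers move at their own pace and stop on an object; "grip_force" is the grip in N (left out, the last holds). Time passes only in rows, so rows that repeat a pose let the fingers close. It gives the time, the measured TCP pose, the force and the opening at its end, in the units of the state.
- manip.sense(): the state, without advancing time (a new reading comes with each control period).
- eyes.camera(name): name is "scene" or "top" or "wrist"; returns the picture (400x640x3 uint8, blue, green, red); there is no depth.
- eyes.camera_info(name): a dict with "fovy" (degrees; the focal length in pixels is half the picture's height over the tangent of half this angle, whatever the lens; pixels are square), "cx", "cy" (the principal point, pixels), "k1" (the pictures are not rectified: a ray, as slopes to the right and down, at radius r is drawn at 1 + k1 r^2 times it, then the intrinsics apply), "R" (3x3) and "t" (3): a world point X has camera coordinates R X + t; the wrist camera has in their place "mount" (4x4, takes a point from camera to tool coordinates, whose origin is the TCP and whose axes are the flange's). Camera axes: x right, y down, z forward; pixel columns grow to the right and rows downward; lengths in m; the calibration is good to about 2 mm. A picture is of the moment at which its call begins: read the wrist's pose just before it. camera_info takes no time and is no camera call.
- manip.hand_in(): hands the job in, once; it reports no verdict.
The state is a dict: "t": time; "joint_pos": joint angles; "qd": joint speeds; "joint_torque": joint torques, N m; "eef_pos": TCP position; "tcp_rot": TCP orientation; "force": force on the tool from outside, world axes, zero at the start; "wrist_torque": the same for the moment, N m; "opening": finger opening in m.
Only numpy, scipy, OpenCV 4.12 (cv2) and the standard library are available. Lean on these libraries where they do the work, as an engineer would, in place of code of your own. Each camera call takes 0.05 s, during which the arm holds its last target. There are 200 camera calls.

TASK

Lock the plasma press open for cleaning: swing its lever round into the locking fork until it comes up against its stop, then take the ball-lock pin (the one with the push button on top) out of the white stand and feel with its tip for the hole in the fork, which is bolted a little differently on every press. With the thumb button held in, push the pin down through fork and lever until its flange sits flush on the fork, then let go of the button so that it springs back up and the balls lock underneath. Use no more than a firm push of the thumb on the pin, and leave the other things where they stand.

Things in the scene. Friction and masses are not known exactly. Their poses are not given: they have to be found in the camera images.
- press: Manual plasma press: a low steel case 200 x 300 mm, 70 mm high, two upright steel plates (to 240 mm high) along its +y end, a lever and a locking fork on its top. Fixed to the bench. Origin: centre of its underside; axes: z up, x and y along its sides.
- lever_pivot (a point): Vertical hinge axis of the lever, 116 mm above the bench, at the height of the lever's bar.
- lever_knob (a point): Middle (half-way up) of the black upright knob at the lever's free end: 17 to 25 mm thick, 44 mm tall, 200 mm from the hinge axis, standing on a 10 mm steel rod; the bar and rod run level from the hinge to below it. Centre 152 mm above the bench.
- lever (a joint): Lever angle, rad: 0 = press shut, 0.80 = press open, hard stop against the fork's back wall, where its slot (centre 100 mm from the hinge axis) lies in line with the fork's holes. Grows as the lever turns anticlockwise seen from above. The lever stays where it is left; the knob takes about 1.5 N to move.
- fork_mid (a point): Middle of the fork's range, 138 mm above the bench, level with the top face of its upper jaw (50 x 40 mm). The fork's foot is slotted and bolted down up to 9 mm either way along the press's y axis, so its hole lies anywhere up to 9 mm from this point in y, in line in x; this point does not follow it. Axes: those of the press. The fork opens to -x; its back wall is at +x.
- fork_low (a point): Lower jaw's underside below fork_mid, 100 mm above the bench. Downwards from fork_mid: upper jaw 16 mm, 1 mm gap, lever bar 10 mm, 1 mm gap, lower jaw 10 mm, then 30 mm free. The upper jaw has a 13 mm round hole, the lower 13.5 mm; the lever bar has a slot 13 mm wide, 33 mm long, which lies over them wherever the fork is bolted.
- pin: Ball-lock pin, about 110 g. Origin: on its axis at the flange's underside; z runs up from the shank to the button. Flange 34 mm wide, 4 mm thick; above it a round ribbed handle 24 mm thick, to 42 mm above the origin; on top the button. It starts upright in any one of the stand's three holes, its flange on the stand; its yaw does not matter.
- pin_grip (a point): Point on the pin's axis 27 mm above the flange's underside, about half-way up the handle: where to grip it.
- pin_tip (a point): Tip of the pin's shank, 60 mm below the flange. Shank 12 mm thick, its last 6 mm tapering to 8 mm. Four locking balls around it, 40 to 44 mm below the flange, stand 2.8 mm out while the button is up: so the pin stops on them with the last 16 mm of its shank in a hole, and can stand there by itself. With the button right in they draw in and the shank slides through.
- pin_button_top (a point): Centre of the button's top face. The button is 15 mm across and stands 10 mm above the handle when up (top 52 mm above the flange's underside), 4.5 mm when right in.
- stand: White plastic bench stand 80 x 250 mm, 74 mm high, fixed, with three 23 mm holes in a row along its y axis, 75 mm apart. Origin: centre of its underside.
- ring_pin: Plain steel pin with a flange and a pull ring on top, no button, in another hole of the stand. Not needed. Origin at its flange's underside.
- marker: Marker pen standing in another hole of the stand, 116 mm tall, white with a black cap. Not needed. Origin at its foot.
- beaker_a: White plastic beaker, 90 mm wide, 120 mm tall. Not needed. Origin: centre of its underside.
- beaker_b: White plastic beaker, the same size, on the right. Not needed.
- dish: Black dish, 100 mm wide, 24 mm tall. Not needed.
- stripper: Hand tube stripper with two white rollers, 150 mm long, lying flat. Not needed. Origin near its middle, on the bench.
- tube_clips: Grey open tray 80 x 100 mm, 40 mm high, with white clips. Not needed. Origin: centre of its underside.
- pin_button: The pin's thumb button, a round 15 mm stud on top of the handle. Origin: on the axis, level with the handle's top (42 mm above the flange's underside), 5.5 mm lower when it is right in. Balls out when up, drawn in when right in (they pass a hole from 4.5 mm). Its spring pushes back with 2 N at first and 5 N right in. It comes up again by itself only where the balls are free to come out.

How it is judged:
By the outcome, as a careful person would: the job done as asked, in the order asked, and still so for the second after the job is handed in, with the robot touching nothing.
It also fails if it takes over 72 s, if anything falls off the work surface, if the arm or the gripper's body presses on something with over 40 N, if the wrist force passes 120 N, or if a joint passes its speed limit or range.

## Working session

There is one attempt and no reset: what is moved stays moved. The work goes in short steps, Python scripts to look and compute and a tool call to move; the robot and the scene stay as the last step left them, time stands still between calls to the robot, and variables do not carry over. Pictures are saved under pics/ and viewed, on a budget of 10 in all, crops included, one or two more only if the job needs it, and the job is handed in when it is done.

Besides the shell and the picture viewer there is one more tool, called after "Call:" as name(argument=value, ...), one argument or row to a line, values as JSON. apply_moves: Moves the arm, as the interface text tells. Its arguments: {"type":"object","properties":{"motion":{"type":"array","items":{"type":"object","properties":{"delta_pos":{"type":"array","items":{"type":"number"}},"turn":{"type":"array","items":{"type":"number"}}}}},"grip":{"type":"number"},"grip_force":{"type":"number"}},"required":["motion"]}

```bash
ls; mkdir -p pics; python3 - <<'E'
from bench import manip, eyes
import cv2,numpy as np
s=manip.sense(); print(s['t'],s['eef_pos'],s['tcp_rot'],s['opening'],manip.grip_point_offset)
for n in("scene","top"):
    cv2.imwrite(f'pics/{n}0.png',eyes.camera(n)); i=eyes.camera_info(n); print(n,i)
print(eyes.camera_info("wrist"))
E
```

```text
pics
0.0 [ 0.20922054 -0.58826372  0.2304755 ] [ 9.85424105e-01  1.70113196e-01 -2.10987879e-04 -8.88577050e-04] 0.08530187278507757 0.0187
scene {'fovy': 55.21261980148743, 'cx': 322.2996283154142, 'cy': 201.106767163211, 'k1': 0.030055379121592434, 'R': array([[ 0.81537265,  0.57891901,  0.00449587],
       [ 0.30413879, -0.42172758, -0.85419286],
       [-0.49261246,  0.69785287, -0.51993686]]), 't': array([-0.41225857, -0.06882942,  1.55602608])}
top {'fovy': 45.68081066477855, 'cx': 319.7267062579588, 'cy': 196.35872176567827, 'k1': 0.006960043323429355, 'R': array([[-0.00285373, -0.99991179, -0.01297197],
       [-0.99692258,  0.00386096, -0.07829721],
       [ 0.07834039,  0.01270861, -0.99684566]]), 't': array([-0.04419753,  0.53334177,  1.45607963])}
{'fovy': 62.83408385737384, 'cx': 323.33195200610055, 'cy': 200.3246168334074, 'k1': -0.030211577866343934, 'mount': array([[ 1.06721314e-03, -9.58835856e-01, -2.83958910e-01,
         7.17087344e-02],
       [ 9.99999329e-01,  1.15154955e-03, -1.30070150e-04,
         5.26976391e-04],
       [ 4.51708678e-04, -2.83958580e-01,  9.58836441e-01,
        -1.44436598e-01],
       [ 0.00000000e+00,  0.00000000e+00,  0.00000000e+00,
         1.00000000e+00]])}
```

View pics/scene0.png

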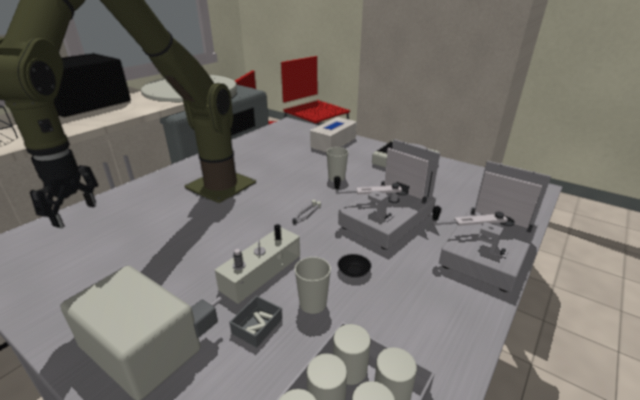

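View pics/top0.png

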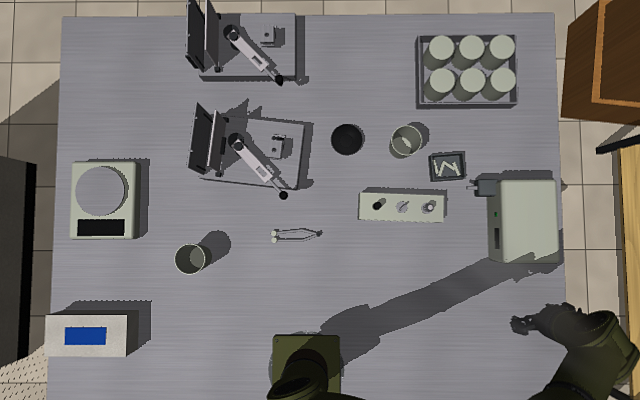

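The near press is at (250,150) in the top view, with its lever angled to the knob at (283,195). The stand is at (402,206), and the button pin looks to be its right-hand item at (430,207). The other press lies out of reach. I'll zoom in with one composite picture.

```bash
cat > h.py <<'E'
import numpy as np,cv2
from bench import manip,eyes
from scipy.spatial.transform import Rotation as Ro
def cam(n,state=None):
    i=eyes.camera_info(n); f=200/np.tan(np.radians(i['fovy'])/2)
    if 'R' in i: R,t=i['R'],i['t']
    else:
        s=state or manip.sense(); W=np.eye(4); W[:3,:3]=Ro.from_quat(s['tcp_rot']).as_matrix(); W[:3,3]=s['eef_pos']
        M=np.linalg.inv(W@i['mount']); R,t=M[:3,:3],M[:3,3]
    return dict(f=f,c=np.array([i['cx'],i['cy']]),k=i['k1'],R=R,t=t)
def ray(c,p):
    d=(np.array(p,float)-c['c'])/c['f']; u=d.copy()
    for _ in range(20): u=d/(1+c['k']*(u@u))
    v=c['R'].T@np.array([*u,1]); return -c['R'].T@c['t'], v/np.linalg.norm(v)
def plane(c,p,z):
    o,v=ray(c,p); return o+v*(z-o[2])/v[2]
def proj(c,X):
    q=c['R']@np.array(X)+c['t']; u=q[:2]/q[2]; return u*(1+c['k']*(u@u))*c['f']+c['c']
def tri(*cp):
    A=np.zeros((3,3));b=np.zeros(3);L=[ray(c,p) for c,p in cp]
    for o,v in L: P=np.eye(3)-np.outer(v,v);A+=P;b+=P@o
    X=np.linalg.solve(A,b); return X,[round(1e3*np.linalg.norm((np.eye(3)-np.outer(v,v))@(X-o)),1) for o,v in L]
def tile(img,x,y,w,h,s):
    o=cv2.resize(img[y:y+h,x:x+w],None,fx=s,fy=s,interpolation=cv2.INTER_CUBIC)
    for k in range((-x)%10,w,10): cv2.line(o,(k*s,0),(k*s,12 if (x+k)%50==0 else 5),(0,0,255),1)
    for k in range((-y)%10,h,10): cv2.line(o,(0,k*s),(12 if (y+k)%50==0 else 5,k*s),(0,0,255),1)
    return o
E
python3 - <<'E'
import cv2,numpy as np
from h import *
t=cv2.imread('pics/top0.png');s=cv2.imread('pics/scene0.png')
o=np.vstack([np.hstack([tile(t,190,97,130,105,3),tile(s,330,150,130,105,3)]),np.hstack([tile(t,350,180,130,60,3),tile(s,200,210,130,60,3)])])
cv2.imwrite('pics/c1.png',o);print(o.shape)
T=cam('top')
for n,p,z in[('pivot',(236,141),.12),('knob',(283,195),.174),('fork',(277,146),.138),('pin',(430,206),.126),('mid',(403,207),.1),('mark',(378,205),.15)]:print(n,plane(T,p,z).round(3))
E
```

```text
(495, 780, 3)
pivot [0.689 0.198 0.12 ]
knob [0.525 0.054 0.174]
fork [0.67  0.076 0.138]
pin [ 0.496 -0.364  0.126]
mid [ 0.495 -0.291  0.1  ]
mark [ 0.498 -0.212  0.15 ]
```

View pics/c1.png

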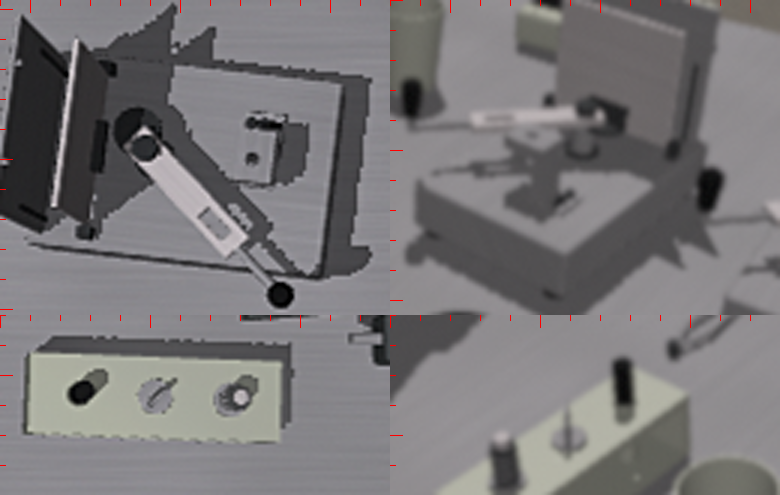

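In the composite, the top-view pixels are knob top (283.7,195), hinge cap (238.3,146), a dark spot on the fork at about (274,150), and pin button (430.7,207). The scene pixels are knob (337,178), hinge (395,184), fork (378,195) and button (238,249.5). The knob is the black upright on the rod end. The button pin is at the stand's -y end, with the ring pin in the middle and the marker at the +y end.

```bash
python3 - <<'E'
from h import *
T=cam('top');S=cam('scene')
for n,a,b in[('knobtop',(283.7,195),(337,178)),('pivot',(238.3,146),(395,184)),('fork',(274,149.7),(377.7,194.7)),('button',(430.7,207.3),(238,249.5))]:
    X,e=tri((T,a),(S,b));print(n,X.round(4),e)
a=plane(T,(190+343/3,97+83/3),.07);b=plane(T,(190+322/3,97+275/3),.07);print('case -y edge',a,b,np.degrees(np.arctan2((a-b)[1],(a-b)[0])),np.linalg.norm(a-b))
print(plane(T,(283.7,195),.174),plane(T,(238.3,146),.13),plane(T,(274,149.7),.138),plane(T,(430.7,207.3),.126))
E
```

```text
knobtop [0.5258 0.053  0.1686] [np.float64(0.0), np.float64(0.0)]
pivot [0.6715 0.1883 0.133 ] [np.float64(0.4), np.float64(0.4)]
fork [0.6604 0.0847 0.1365] [np.float64(0.6), np.float64(0.6)]
button [ 0.4933 -0.3641  0.1281] [np.float64(1.9), np.float64(1.9)]
case -y edge [ 7.48279890e-01 -4.07802116e-04  7.00000000e-02] [0.55280456 0.02074951 0.07      ] -6.177373232176023 0.19661697770539047
[0.52532718 0.05253377 0.174     ] [0.67244127 0.18906032 0.13      ] [0.65961554 0.08417016 0.138     ] [ 0.49215191 -0.36600911  0.126     ]
```

Checks pass: hinge to knob is 0.200 m, hinge to fork 0.104 m, the case edge is 197 mm long (200 given), and the press yaw is −6.2°. The lever has to swing about 41° to bring the knob to roughly (0.650,−0.010). I'll move over the knob.

Call:
apply_moves(
  motion=[
    {"delta_pos": [20,40,50],"turn": [0,0,5]},
    {"delta_pos": [317,641,80],"turn": [0,0,43]},
    {"delta_pos": [317,641,80],"turn": [0,0,43]},
    {"delta_pos": [317,641,80],"turn": [0,0,43]},
    {"delta_pos": [317,641,80],"turn": [0,0,43]},
    {"delta_pos": [317,641,80],"turn": [0,0,43]},
    {"delta_pos": [317,641,80],"turn": [0,0,43]},
    {"delta_pos": [317,641,80],"turn": [0,0,43]},
    {"delta_pos": [317,641,80],"turn": [0,0,43]},
    {"delta_pos": [317,641,80],"turn": [0,0,43]},
  ],
  grip=55,
)

```text
t: 1.35
eef_pos: [0.4775, -0.0463, 0.3057]
tcp_rot: [0.855, 0.519, -0.0, 0.0]
force: [1.4, -0.8, -0.0]
opening: 0.0546
```

Call:
apply_moves(
  motion=[
    {"delta_pos": [0,0,0],"turn": [0,0,0]},
    {"delta_pos": [0,0,0],"turn": [0,0,0]},
  ],
)

```text
t: 1.6
eef_pos: [0.4764, -0.0485, 0.3053]
tcp_rot: [0.855, 0.519, -0.001, -0.0]
force: [-0.2, 0.1, -0.2]
opening: 0.055
```

```bash
python3 - <<'E'
from h import *
s=manip.sense();print(s['eef_pos'],s['joint_pos'].round(2) if hasattr(s['joint_pos'],'round') else s['joint_pos'],s['force'],Ro.from_quat(s['tcp_rot']).as_euler('zyx',degrees=True))
im=eyes.camera('wrist');cv2.imwrite('pics/w1.png',im)
W=cam('wrist',s)
for n,X in dict(knob=(.5258,.053,.172),pivot=(.6715,.188,.133),fork=(.66,.0845,.138)).items():print(n,proj(W,X))
E
```

```text
[ 0.47638027 -0.04854782  0.30531353] [ 0.33  0.43 -0.48  1.88  0.25  0.9  -0.75] [-0.2172625   0.07643339 -0.16790877] [-6.25890091e+01 -9.05828579e-02  1.79949528e+02]
knob [319.95502505  48.60395384]
pivot [ 407.62721214 -201.39583929]
fork [448.1380159  -61.44318594]
```

Call:
apply_moves(
  motion=[
    {"delta_pos": [25,51,0],"turn": [0,0,0]},
    {"delta_pos": [50,102,0],"turn": [0,0,0]},
    {"delta_pos": [50,102,-20],"turn": [0,0,0]},
    {"delta_pos": [50,102,-60],"turn": [0,0,0]},
    {"delta_pos": [50,102,-100],"turn": [0,0,0]},
    {"delta_pos": [50,102,-130],"turn": [0,0,0]},
    {"delta_pos": [50,102,-155],"turn": [0,0,0]},
    {"delta_pos": [50,102,-167],"turn": [0,0,0]},
    {"delta_pos": [50,102,-167],"turn": [0,0,0]},
  ],
)

```text
t: 2.78
eef_pos: [0.5267, 0.0527, 0.1384]
tcp_rot: [0.855, 0.519, -0.001, 0.0]
force: [-0.9, -0.5, -0.1]
opening: 0.0549
```

```bash
python3 - <<'E'
from h import *
p=np.array([.6715,.188]);k=p+.2*np.array([np.cos(np.radians(222.9)),np.sin(np.radians(222.9))])
s=manip.sense();print(s['eef_pos'],k,s['force'])
for a in np.linspace(222.9,263.8,9):
    x=p+.2*np.array([np.cos(np.radians(a)),np.sin(np.radians(a))]);print(round(a,1),((x-s['eef_pos'][:2])*1e3).round(0))
E
```

```text
[0.52669332 0.05273832 0.1383926 ] [0.52499142 0.05185583] [-0.85886774 -0.45942559 -0.05177234]
222.9 [-2. -1.]
228.0 [ 11. -13.]
233.1 [ 25. -25.]
238.2 [ 40. -35.]
243.4 [ 55. -43.]
248.5 [ 71. -51.]
253.6 [ 88. -57.]
258.7 [106. -61.]
263.8 [123. -64.]
```

Call:
apply_moves(
  motion=[
    {"delta_pos": [0,0,0],"turn": [0,0,0]},
    {"delta_pos": [0,0,0],"turn": [0,0,0]},
    {"delta_pos": [11,-12,0],"turn": [0,0,0]},
    {"delta_pos": [25,-24,0],"turn": [0,0,0]},
    {"delta_pos": [40,-34,0],"turn": [0,0,0]},
    {"delta_pos": [55,-43,0],"turn": [0,0,0]},
    {"delta_pos": [71,-50,0],"turn": [0,0,0]},
    {"delta_pos": [88,-56,0],"turn": [0,0,0]},
    {"delta_pos": [104,-60,0],"turn": [0,0,0]},
    {"delta_pos": [114,-62,0],"turn": [0,0,0]},
  ],
  grip=30,
)

```text
t: 4.03
eef_pos: [0.6421, -0.0098, 0.1388]
tcp_rot: [0.855, 0.519, -0.0, 0.0]
force: [-1.4, -0.2, -0.6]
opening: 0.0299
```

Call:
apply_moves(
  motion=[
    {"delta_pos": [4,0,0],"turn": [0,0,0]},
    {"delta_pos": [8,-1,0],"turn": [0,0,0]},
    {"delta_pos": [11,-1,0],"turn": [0,0,0]},
    {"delta_pos": [11,-1,0],"turn": [0,0,0]},
  ],
)

```text
t: 4.53
eef_pos: [0.6478, -0.0085, 0.1383]
tcp_rot: [0.854, 0.52, -0.004, -0.002]
force: [-8.8, 0.0, 4.9]
opening: 0.03
```

The force rose from 1.4 to 8.8 N while the tool fell short of its target, so the lever looks to be at its stop. I'll confirm with a bit more push.

Call:
apply_moves(
  motion=[
    {"delta_pos": [3,0,0],"turn": [0,0,0]},
    {"delta_pos": [5,0,0],"turn": [0,0,0]},
    {"delta_pos": [5,0,0],"turn": [0,0,0]},
  ],
)

```text
t: 4.9
eef_pos: [0.648, -0.0083, 0.1377]
tcp_rot: [0.854, 0.52, -0.009, -0.004]
force: [-18.9, 0.6, 10.8]
opening: 0.0301
```

Call:
apply_moves(
  motion=[
    {"delta_pos": [-8,0,0],"turn": [0,0,0]},
    {"delta_pos": [-14,0,0],"turn": [0,0,0]},
    {"delta_pos": [-14,0,0],"turn": [0,0,0]},
    {"delta_pos": [-14,0,30],"turn": [0,0,0]},
    {"delta_pos": [-14,0,70],"turn": [0,0,0]},
    {"delta_pos": [-14,30,110],"turn": [0,0,0]},
    {"delta_pos": [-14,63,135],"turn": [0,0,0]},
    {"delta_pos": [-14,63,135],"turn": [0,0,0]},
    {"delta_pos": [-14,63,135],"turn": [0,0,0]},
  ],
)

```text
t: 6.02
eef_pos: [0.6432, 0.0529, 0.2732]
tcp_rot: [0.855, 0.519, -0.0, 0.001]
force: [0.6, 0.1, -0.9]
opening: 0.0296
```

```bash
python3 - <<'E'
from h import *
s=manip.sense();print(s['t'],s['eef_pos'],s['force'])
im=eyes.camera('wrist');cv2.imwrite('pics/w2.png',im);cv2.imwrite('pics/t2.png',eyes.camera('top'))
W=cam('wrist',s)
for n,X in dict(pivot=(.6715,.188,.133),fork=(.66,.0845,.138),knob=(.65,-.010,.174)).items():print(n,proj(W,X))
E
```

```text
6.025 [0.64317643 0.05291754 0.27322915] [ 0.62551444  0.12932229 -0.93969872]
pivot [276.23421984  22.70590835]
fork [323.71341046 147.09612225]
knob [365.78982785 260.90690845]
```

View pics/w2.png

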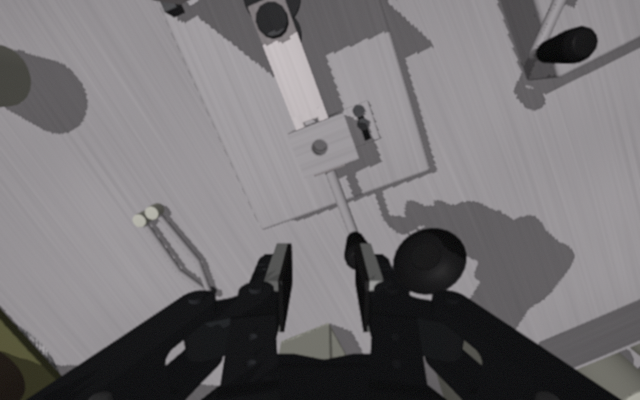

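The wrist view shows the lever bar lying in the fork, with its rod running out to the knob. The fork hole is a dark disc at (319.5,147), close to the (323.7,147.1) I predicted. I'll take a second wrist view on the way to the pin.

Call:
apply_moves(
  motion=[
    {"delta_pos": [-15,-30,0],"turn": [0,0,0]},
    {"delta_pos": [-30,-50,10],"turn": [0,0,0]},
    {"delta_pos": [-30,-50,10],"turn": [0,0,0]},
    {"delta_pos": [-30,-50,10],"turn": [0,0,0]},
  ],
  grip=52,
)

```text
t: 6.62
eef_pos: [0.6132, 0.0042, 0.2832]
tcp_rot: [0.855, 0.519, 0.0, -0.0]
force: [0.7, 0.3, 0.2]
opening: 0.0519
```

```bash
cat >> h.py <<'E'
def dark(im,p,r=14,lo=None):
    x,y=map(int,p);g=cv2.cvtColor(im,cv2.COLOR_BGR2GRAY)[y-r:y+r+1,x-r:x+r+1]
    th,_=cv2.threshold(g,0,255,cv2.THRESH_OTSU); m=((g<th)*255).astype('uint8')
    n,l,st,c=cv2.connectedComponentsWithStats(m)
    k=min(range(1,n),key=lambda i:np.hypot(*(c[i]-r))-.0*st[i,4]); return c[k]+[x-r,y-r],st[k].tolist()
E
python3 - <<'E'
from h import *
s=manip.sense();im=eyes.camera('wrist');cv2.imwrite('pics/w3.png',im)
W=cam('wrist',s);q=proj(W,(.66,.0845,.138));print(s['eef_pos'],q)
b,st=dark(im,q,12);print(b,st)
a,sa=dark(cv2.imread('pics/w2.png'),(320,147),12);print(a,sa)
s2=dict(eef_pos=np.array([0.64317643,0.05291754,0.27322915]),tcp_rot=np.array(s['tcp_rot']))
s2['tcp_rot']=np.array([.855,.519,0,.0005]);W2=cam('wrist',s2)
print(tri((W2,a),(W,b)),plane(W2,a,.138),plane(W,b,.138))
E
```

```text
[0.61323712 0.00420727 0.28323016] [328.94820687  77.30333439]
[324.26484018  76.84931507] [1, 4, 16, 17, 219]
[318.96808511 147.09042553] [4, 5, 15, 15, 188]
(array([0.65663467, 0.08654992, 0.1391501 ]), [np.float64(0.0), np.float64(0.0)]) [0.65653298 0.08643946 0.138     ] [0.6566972  0.08661274 0.138     ]
```

The two views agree to 0.2 mm: hole at (0.6566, 0.0865), height 0.139 against 0.138 given. On to the pin.

Call:
apply_moves(
  motion=[
    {"delta_pos": [-20,-50,0],"turn": [0,0,0]},
    {"delta_pos": [-40,-110,0],"turn": [0,0,0]},
    {"delta_pos": [-60,-170,0],"turn": [0,0,0]},
    {"delta_pos": [-80,-230,0],"turn": [0,0,0]},
    {"delta_pos": [-100,-290,0],"turn": [0,0,0]},
    {"delta_pos": [-120,-350,-5],"turn": [0,0,0]},
    {"delta_pos": [-137,-395,-13],"turn": [0,0,0]},
    {"delta_pos": [-137,-400,-13],"turn": [0,0,0]},
    {"delta_pos": [-137,-400,-13],"turn": [0,0,0]},
    {"delta_pos": [-137,-400,-13],"turn": [0,0,0]},
  ],
)

```text
t: 7.92
eef_pos: [0.4777, -0.3936, 0.2709]
tcp_rot: [0.854, 0.521, 0.001, -0.0]
force: [0.4, -0.2, 0.1]
opening: 0.0516
```

```bash
python3 - <<'E'
from h import *
s=manip.sense();im=eyes.camera('wrist');cv2.imwrite('pics/w4.png',im)
W=cam('wrist',s);q=proj(W,(.4933,-.3641,.126));print(s['t'],s['eef_pos'],s['tcp_rot'],q,s['joint_pos'])
x,y=map(int,q); x0=max(0,x-65);y0=max(0,y-50)
cv2.imwrite('pics/c4.png',tile(im,x0,y0,130,100,5));print(x0,y0)
E
```

```text
7.925 [ 0.47773244 -0.3935725   0.27094203] [ 8.53523894e-01  5.21053001e-01  8.27281439e-04 -2.18628685e-04] [323.70917123 148.96246926] [ 0.87512054  0.66633151 -0.47307049  1.52741749  0.33310936  1.02832829
 -0.15866368]
258 98
```

View pics/c4.png

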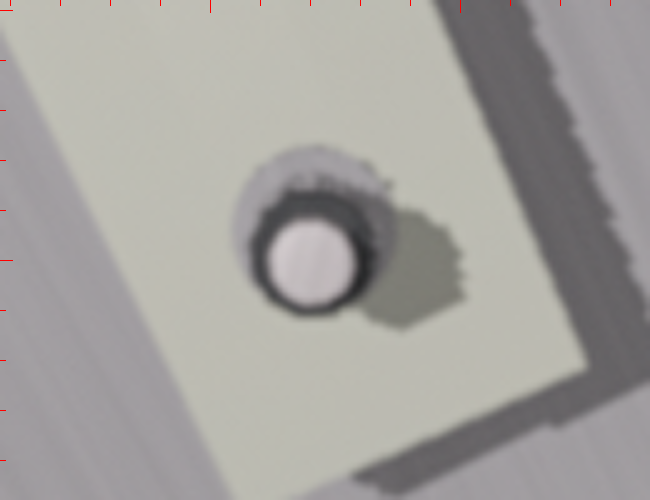

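The crop shows the pin from above: bright button at about (320.4,150.6) px, dark handle and grey flange, standing upright. I'll measure it again from a second, shifted viewpoint.

Call:
apply_moves(
  motion=[
    {"delta_pos": [5,10,-15],"turn": [0,0,0]},
    {"delta_pos": [12,23,-30],"turn": [0,0,0]},
    {"delta_pos": [12,23,-30],"turn": [0,0,0]},
    {"delta_pos": [12,23,-30],"turn": [0,0,0]},
  ],
)

```text
t: 8.48
eef_pos: [0.4882, -0.3729, 0.2406]
tcp_rot: [0.854, 0.52, -0.0, 0.0]
force: [-0.2, 0.4, 0.6]
opening: 0.0518
```

```bash
python3 - <<'E'
from h import *
def bright(im,p,r):
    x,y=map(int,p);g=cv2.cvtColor(im,cv2.COLOR_BGR2HSV)[y-r:y+r+1,x-r:x+r+1].astype(int)
    m=((g[...,2]>165)*255).astype('uint8');n,l,st,c=cv2.connectedComponentsWithStats(m)
    k=l[r,r];return c[k]+[x-r,y-r],st[k].tolist()
s=manip.sense();im=eyes.camera('wrist');cv2.imwrite('pics/w5.png',im);W=cam('wrist',s)
s0=dict(eef_pos=np.array([0.47773244,-0.3935725,0.27094203]),tcp_rot=np.array([8.53523894e-01,5.21053001e-01,8.27281439e-04,-2.18628685e-04]));W0=cam('wrist',s0)
a,sa=bright(cv2.imread('pics/w4.png'),(320,150),11);X=plane(W0,a,.126)
q=proj(W,X);b,sb=bright(im,q,13);print(s['eef_pos'],s['tcp_rot'],a,sa,q,b,sb);print(tri((W0,a),(W,b)),X,plane(W,b,.126))
E
```

```text
[ 0.48815983 -0.3728707   0.24064054] [ 8.54396482e-01  5.19621606e-01 -1.94045846e-04  6.77292755e-06] [319.63020833 149.92708333] [3, 4, 16, 15, 192] [319.5732893  183.24211217] [319.46759259 183.41203704] [6, 6, 17, 16, 216]
(array([ 0.48977018, -0.36304612,  0.12734087]), [np.float64(0.0), np.float64(0.0)]) [ 0.48971181 -0.36321895  0.126     ] [ 0.48956995 -0.36330535  0.126     ]
```

Call:
apply_moves(
  motion=[
    {"delta_pos": [1.5,9.7,-30],"turn": [0,0,0]},
    {"delta_pos": [1.5,9.7,-70],"turn": [0,0,0]},
    {"delta_pos": [1.5,9.7,-110],"turn": [0,0,0]},
    {"delta_pos": [1.5,9.7,-135],"turn": [0,0,0]},
    {"delta_pos": [1.5,9.7,-150],"turn": [0,0,0]},
    {"delta_pos": [1.5,9.7,-156.5],"turn": [0,0,0]},
    {"delta_pos": [1.5,9.7,-156.5],"turn": [0,0,0]},
    {"delta_pos": [1.5,9.7,-156.5],"turn": [0,0,0]},
  ],
)

```text
t: 9.52
eef_pos: [0.4902, -0.3637, 0.0853]
tcp_rot: [0.855, 0.519, 0.0, 0.001]
force: [0.2, 1.1, -0.2]
opening: 0.052
```

Call:
apply_moves(
  motion=[
    {"delta_pos": [0,0,0],"turn": [0,0,0]},
    {"delta_pos": [0,0,0],"turn": [0,0,0]},
    {"delta_pos": [0,0,0],"turn": [0,0,0]},
    {"delta_pos": [0,0,0],"turn": [0,0,0]},
  ],
  grip=10,
  grip_force=45,
)

```text
t: 10.02
eef_pos: [0.49, -0.3635, 0.085]
tcp_rot: [0.855, 0.519, 0.0, 0.001]
force: [0.0, -0.2, 5.8]
opening: 0.0226
```

Call:
apply_moves(
  motion=[
    {"delta_pos": [0,0,15],"turn": [0,0,0]},
    {"delta_pos": [0,0,40],"turn": [0,0,0]},
    {"delta_pos": [0,0,80],"turn": [0,0,0]},
    {"delta_pos": [0,0,125],"turn": [0,0,0]},
    {"delta_pos": [5,15,165],"turn": [0,0,0]},
    {"delta_pos": [20,55,190],"turn": [0,0,0]},
    {"delta_pos": [40,110,195],"turn": [0,0,0]},
    {"delta_pos": [60,165,195],"turn": [0,0,0]},
    {"delta_pos": [80,220,195],"turn": [0,0,0]},
    {"delta_pos": [100,270,195],"turn": [0,0,0]},
  ],
)

```text
t: 11.28
eef_pos: [0.5897, -0.091, 0.2799]
tcp_rot: [0.854, 0.52, 0.0, -0.0]
force: [1.0, -0.2, -1.5]
opening: 0.023
```

Call:
apply_moves(
  motion=[
    {"delta_pos": [20,55,0],"turn": [0,0,0]},
    {"delta_pos": [40,110,0],"turn": [0,0,0]},
    {"delta_pos": [58,155,0],"turn": [0,0,0]},
    {"delta_pos": [67,180,0],"turn": [0,0,0]},
    {"delta_pos": [67,180,-20],"turn": [0,0,0]},
    {"delta_pos": [67,180,-30],"turn": [0,0,0]},
    {"delta_pos": [67,180,-30],"turn": [0,0,0]},
    {"delta_pos": [67,180,-30],"turn": [0,0,0]},
    {"delta_pos": [67,180,-30],"turn": [0,0,0]},
  ],
)

```text
t: 12.4
eef_pos: [0.6569, 0.0866, 0.2501]
tcp_rot: [0.855, 0.519, 0.001, 0.0]
force: [0.6, -1.1, -1.3]
opening: 0.0228
```

```bash
python3 - <<'E'
from h import *
s=manip.sense();print(s['t'],s['eef_pos'],s['tcp_rot'],s['force'],s['opening'])
im=eyes.camera('wrist');cv2.imwrite('pics/w6.png',im);W=cam('wrist',s)
e=s['eef_pos'];print(proj(W,e+[0,0,-.071]),proj(W,e+[0,0,.041]),proj(W,(.6566,.0865,.138)))
cv2.imwrite('pics/w6c.png',tile(im,220,110,200,150,4))
E
```

```text
12.4 [0.65694724 0.08655693 0.25012106] [8.54679563e-01 5.19155424e-01 6.59022860e-04 2.37627348e-04] [ 0.62586478 -1.09641178 -1.27031081] 0.02278939993155673
[323.15967571 211.14916443] [323.22135367 307.35529757] [322.80282851 195.49828149]
```

View pics/w6c.png

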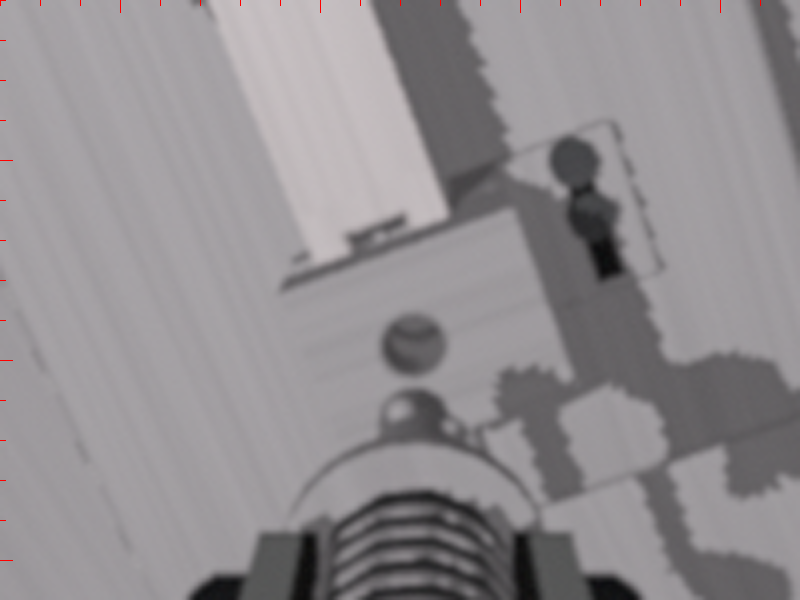

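The hole is at (323.2,196.2) px and the tip at column 323.8, so the pin is lined up. I'll lower it and feel for the hole.

Call:
apply_moves(
  motion=[
    {"delta_pos": [0,0,-15],"turn": [0,0,0]},
    {"delta_pos": [0,0,-30],"turn": [0,0,0]},
    {"delta_pos": [0,0,-38],"turn": [0,0,0]},
    {"delta_pos": [0,0,-41],"turn": [0,0,0]},
    {"delta_pos": [0,0,-43],"turn": [0,0,0]},
    {"delta_pos": [0,0,-45],"turn": [0,0,0]},
    {"delta_pos": [0,0,-45],"turn": [0,0,0]},
  ],
)

```text
t: 13.32
eef_pos: [0.6567, 0.0868, 0.2044]
tcp_rot: [0.855, 0.519, 0.0, 0.0]
force: [1.0, -0.2, -1.9]
opening: 0.0225
```

Call:
apply_moves(
  motion=[
    {"delta_pos": [0,0,-2],"turn": [0,0,0]},
    {"delta_pos": [0,0,-4],"turn": [0,0,0]},
    {"delta_pos": [0,0,-6],"turn": [0,0,0]},
    {"delta_pos": [0,0,-8],"turn": [0,0,0]},
    {"delta_pos": [0,0,-8],"turn": [0,0,0]},
  ],
)

```text
t: 13.95
eef_pos: [0.6566, 0.0865, 0.196]
tcp_rot: [0.855, 0.519, -0.0, 0.0]
force: [0.6, -1.0, -2.1]
opening: 0.0228
```

Call:
apply_moves(
  motion=[
    {"delta_pos": [0,0,-1.5],"turn": [0,0,0]},
    {"delta_pos": [0,0,-3],"turn": [0,0,0]},
    {"delta_pos": [0,0,-3],"turn": [0,0,0]},
  ],
)

```text
t: 14.32
eef_pos: [0.6566, 0.0866, 0.1931]
tcp_rot: [0.855, 0.519, -0.0, 0.0]
force: [1.1, -0.9, -2.8]
opening: 0.0227
```

Call:
apply_moves(
  motion=[
    {"delta_pos": [0,0,-1],"turn": [0,0,0]},
    {"delta_pos": [0,0,-2],"turn": [0,0,0]},
    {"delta_pos": [0,0,-2],"turn": [0,0,0]},
  ],
)

```text
t: 14.7
eef_pos: [0.6568, 0.0869, 0.1927]
tcp_rot: [0.855, 0.519, 0.001, 0.0]
force: [-1.3, -1.1, 7.6]
opening: 0.023
```

Contact force came up at TCP z 0.1927, where the balls should rest on the jaw (0.193 predicted). The shank is about 16 mm in. Release and rise.

Call:
apply_moves(
  motion=[
    {"delta_pos": [0,0,1.5],"turn": [0,0,0]},
    {"delta_pos": [0,0,1.5],"turn": [0,0,0]},
    {"delta_pos": [0,0,1.5],"turn": [0,0,0]},
  ],
)

```text
t: 15.08
eef_pos: [0.6567, 0.0867, 0.1928]
tcp_rot: [0.855, 0.519, 0.0, 0.0]
force: [-0.8, -0.8, 1.1]
opening: 0.0227
```

Call:
apply_moves(
  motion=[
    {"delta_pos": [0,0,0],"turn": [0,0,0]},
    {"delta_pos": [0,0,0],"turn": [0,0,0]},
    {"delta_pos": [0,0,0],"turn": [0,0,0]},
    {"delta_pos": [0,0,0],"turn": [0,0,0]},
    {"delta_pos": [0,0,20],"turn": [0,0,0]},
    {"delta_pos": [0,0,50],"turn": [0,0,0]},
    {"delta_pos": [0,0,90],"turn": [0,0,0]},
    {"delta_pos": [-10,-20,115],"turn": [0,0,0]},
    {"delta_pos": [-17,-32,120],"turn": [0,0,0]},
    {"delta_pos": [-17,-32,120],"turn": [0,0,0]},
  ],
  grip=52,
)

```text
t: 16.32
eef_pos: [0.639, 0.0531, 0.3122]
tcp_rot: [0.855, 0.519, -0.001, 0.0]
force: [0.1, -0.1, -0.3]
opening: 0.0518
```

```bash
python3 - <<'E'
from h import *
s=manip.sense();im=eyes.camera('wrist');cv2.imwrite('pics/w7.png',im);sc=eyes.camera('scene');tp=eyes.camera('top')
cv2.imwrite('pics/sc7.png',sc);cv2.imwrite('pics/t7.png',tp)
W=cam('wrist',s);print(s['t'],s['eef_pos'],s['tcp_rot'],s['force'])
for z in(.182,.186,.224,.234):print(z,proj(W,(.6566,.0865,z)))
cv2.imwrite('pics/c7.png',np.hstack([tile(im,230,90,130,150,4),cv2.resize(tile(sc,345,140,90,90,3),(270,600))*1]))
E
```

```text
16.325 [0.63898242 0.05312    0.312203  ] [ 8.55075074e-01  5.18503642e-01 -7.24479054e-04  2.57264601e-04] [ 0.1424296  -0.12074442 -0.25533455]
0.182 [323.64171092 145.49918663]
0.186 [323.64273581 146.10367039]
0.224 [323.65415579 152.84252332]
0.234 [323.65778032 154.98261054]
```

View pics/c7.png

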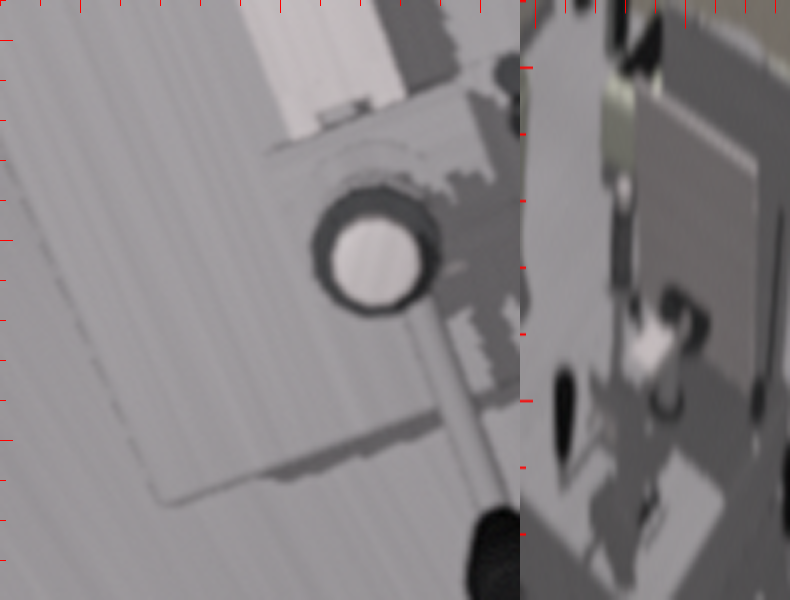

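The pin stands upright in the fork. The button is at (324.3,155.2) px against a predicted (323.7,155.0). I'll shut the fingers and use their tips as the thumb.

Call:
apply_moves(
  motion=[
    {"delta_pos": [0,0,0],"turn": [0,0,0]},
    {"delta_pos": [0,0,0],"turn": [0,0,0]},
    {"delta_pos": [10,18,-15],"turn": [0,0,0]},
    {"delta_pos": [17.5,33.5,-30],"turn": [0,0,0]},
    {"delta_pos": [17.5,33.5,-50],"turn": [0,0,0]},
    {"delta_pos": [17.5,33.5,-65],"turn": [0,0,0]},
    {"delta_pos": [17.5,33.5,-72],"turn": [0,0,0]},
    {"delta_pos": [17.5,33.5,-72],"turn": [0,0,0]},
    {"delta_pos": [17.5,33.5,-72],"turn": [0,0,0]},
  ],
  grip=0,
  grip_force=40,
)

```text
t: 17.6
eef_pos: [0.6576, 0.0883, 0.2415]
tcp_rot: [0.855, 0.519, 0.001, 0.0]
force: [0.6, -0.0, 0.3]
opening: 0.0001
```

Call:
apply_moves(
  motion=[
    {"delta_pos": [0,0,-2],"turn": [0,0,0]},
    {"delta_pos": [0,0,-4],"turn": [0,0,0]},
    {"delta_pos": [0,0,-6],"turn": [0,0,0]},
    {"delta_pos": [0,0,-8],"turn": [0,0,0]},
    {"delta_pos": [0,0,-9],"turn": [0,0,0]},
    {"delta_pos": [0,0,-9],"turn": [0,0,0]},
  ],
)

```text
t: 18.35
eef_pos: [0.6575, 0.0884, 0.2324]
tcp_rot: [0.855, 0.519, 0.001, 0.0]
force: [0.0, -0.2, 4.4]
opening: 0.0003
```

Call:
apply_moves(
  motion=[
    {"delta_pos": [0,0,-1.5],"turn": [0,0,0]},
    {"delta_pos": [0,0,-3],"turn": [0,0,0]},
    {"delta_pos": [0,0,-4.5],"turn": [0,0,0]},
    {"delta_pos": [0,0,-6],"turn": [0,0,0]},
    {"delta_pos": [0,0,-7],"turn": [0,0,0]},
    {"delta_pos": [0,0,-7],"turn": [0,0,0]},
  ],
)

```text
t: 19.1
eef_pos: [0.6567, 0.0882, 0.2242]
tcp_rot: [0.855, 0.519, -0.001, -0.0]
force: [-0.5, -0.7, -0.6]
opening: -0.0001
```

Call:
apply_moves(
  motion=[
    {"delta_pos": [0,0,-2.5],"turn": [0,0,0]},
    {"delta_pos": [0,0,-5],"turn": [0,0,0]},
    {"delta_pos": [0,0,-7.5],"turn": [0,0,0]},
    {"delta_pos": [0,0,-10],"turn": [0,0,0]},
    {"delta_pos": [0,0,-11],"turn": [0,0,0]},
  ],
)

```text
t: 19.73
eef_pos: [0.6573, 0.0882, 0.214]
tcp_rot: [0.855, 0.519, 0.0, 0.0]
force: [0.2, -0.6, 3.3]
opening: 0.0001
```

Call:
apply_moves(
  motion=[
    {"delta_pos": [0,0,-2],"turn": [0,0,0]},
    {"delta_pos": [0,0,-4],"turn": [0,0,0]},
    {"delta_pos": [0,0,-6],"turn": [0,0,0]},
    {"delta_pos": [0,0,-8],"turn": [0,0,0]},
    {"delta_pos": [0,0,-8],"turn": [0,0,0]},
  ],
)

```text
t: 20.35
eef_pos: [0.6582, 0.0872, 0.2075]
tcp_rot: [0.855, 0.519, 0.001, 0.001]
force: [-2.0, -2.8, 10.6]
opening: -0.0003
```

Call:
apply_moves(
  motion=[
    {"delta_pos": [0,0,-1.5],"turn": [0,0,0]},
    {"delta_pos": [0,0,-3],"turn": [0,0,0]},
    {"delta_pos": [0,0,-3],"turn": [0,0,0]},
  ],
)

```text
t: 20.72
eef_pos: [0.659, 0.0869, 0.206]
tcp_rot: [0.855, 0.519, 0.002, 0.002]
force: [-1.2, -4.5, 17.3]
opening: 0.0001
```

```bash
python3 - <<'E'
from h import *
s=manip.sense();print(s['eef_pos'],s['force'],s['wrist_torque'])
im=eyes.camera('wrist');cv2.imwrite('pics/w8.png',im);sc=eyes.camera('scene');tp=eyes.camera('top')
cv2.imwrite('pics/c8.png',np.hstack([tile(im,220,100,200,200,3)[:540],tile(sc,350,160,60,180,3)]))
S=cam('scene')
for z in (.138,.161,.2075):print(z,proj(S,(.6566,.0865,z)),proj(cam('wrist',s),(.6566,.0865,z)))
E
```

```text
[0.6589789  0.08689652 0.20598549] [-1.15700482 -4.48104396 17.25963754] [-0.81550359  0.47355683  0.07348912]
0.138 [376.76924398 193.74543707] [319.89614217 214.55811372]
0.161 [377.34283901 187.45436022] [319.71251364 226.62728943]
0.2075 [378.54096207 174.34458815] [319.18653813 261.29459972]
```

View pics/c8.png

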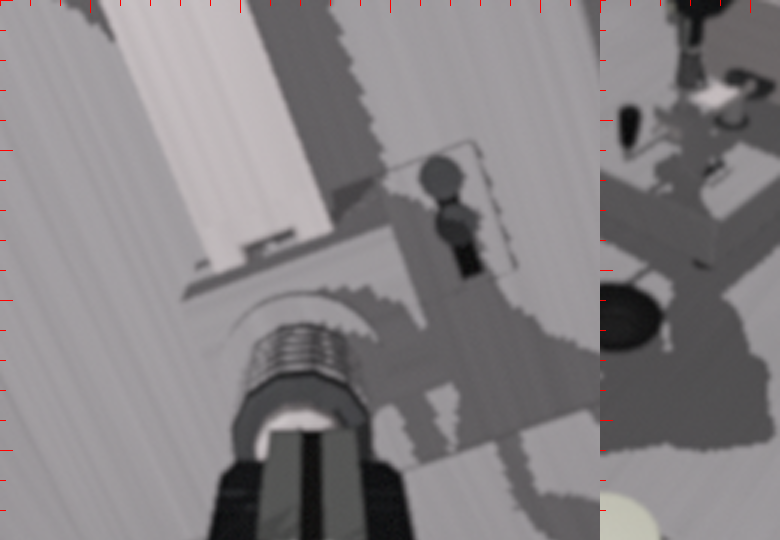

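```bash
python3 - <<'E'
from h import *
s=manip.sense();W=cam('wrist',s);print(s['t'],s['eef_pos'],s['force'])
for z in(.138,.142,.15,.16,.17,.18,.19,.2,.206):
    X=np.array((.6566,.0865,z));d=(W['R']@X+W['t'])[2];print(z,proj(W,X).round(1),'d',d.round(4),'w24',round(W['f']*.024/d,1),'w34',round(W['f']*.034/d,1),'w15',round(W['f']*.015/d,1))
im=cv2.imread('pics/w8.png');cv2.imwrite('pics/c8b.png',cv2.resize(im[180:290,250:380],None,fx=6,fy=5.4,interpolation=cv2.INTER_LANCZOS4))
E
```

```text
20.875 [0.65897622 0.08689812 0.20599592] [-2.22629733 -3.83572186 17.33976761]
0.138 [319.9 214.6] d 0.2244 w24 35.0 w34 49.6 w15 21.9
0.142 [319.9 216.5] d 0.2206 w24 35.6 w34 50.5 w15 22.3
0.15 [319.8 220.5] d 0.2129 w24 36.9 w34 52.3 w15 23.1
0.16 [319.7 226. ] d 0.2033 w24 38.7 w34 54.8 w15 24.2
0.17 [319.6 232.1] d 0.1937 w24 40.6 w34 57.5 w15 25.4
0.18 [319.5 238.8] d 0.1841 w24 42.7 w34 60.5 w15 26.7
0.19 [319.4 246.2] d 0.1745 w24 45.0 w34 63.8 w15 28.1
0.2 [319.3 254.4] d 0.1649 w24 47.6 w34 67.5 w15 29.8
0.206 [319.2 259.9] d 0.1592 w24 49.4 w34 69.9 w15 30.9
```

View pics/c8b.png

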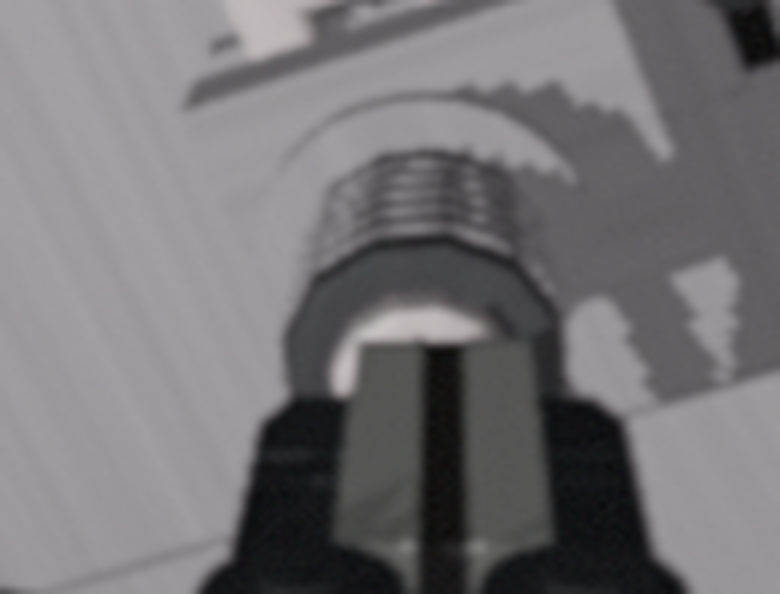

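The picture shows the fingertips on the button. The pin has gone about 22 mm deeper but leans slightly toward tool +x (mostly world +y), and I'm adding about 4 N of side push, so it's wedging in the lower jaw. I'll take out the side load and carry on gently.

Call:
apply_moves(
  motion=[
    {"delta_pos": [0,0,1.5],"turn": [0,0,0]},
    {"delta_pos": [-1,-1.5,1.5],"turn": [0,0,0]},
    {"delta_pos": [-1.5,-3,1.5],"turn": [0,0,0]},
    {"delta_pos": [-1.5,-3,0],"turn": [0,0,0]},
    {"delta_pos": [-1.5,-3,-1],"turn": [0,0,0]},
    {"delta_pos": [-1.5,-3,-1],"turn": [0,0,0]},
  ],
)

```text
t: 21.62
eef_pos: [0.6556, 0.0852, 0.2016]
tcp_rot: [0.855, 0.519, -0.0, 0.0]
force: [0.6, -1.4, 3.1]
opening: 0.0003
```

That freed it: the tool dropped to z 0.2016 with only 3 N. Continue down.

Call:
apply_moves(
  motion=[
    {"delta_pos": [0,0,-2],"turn": [0,0,0]},
    {"delta_pos": [0,0,-4],"turn": [0,0,0]},
    {"delta_pos": [0,0,-6],"turn": [0,0,0]},
    {"delta_pos": [0,0,-8],"turn": [0,0,0]},
    {"delta_pos": [0,0,-9],"turn": [0,0,0]},
    {"delta_pos": [0,0,-9],"turn": [0,0,0]},
  ],
)

```text
t: 22.38
eef_pos: [0.6556, 0.085, 0.1928]
tcp_rot: [0.855, 0.519, -0.0, 0.0]
force: [0.7, -3.4, 3.4]
opening: -0.0004
```

Call:
apply_moves(
  motion=[
    {"delta_pos": [0,-1,-2],"turn": [0,0,0]},
    {"delta_pos": [0,-1.5,-4],"turn": [0,0,0]},
    {"delta_pos": [0,-1.5,-6],"turn": [0,0,0]},
    {"delta_pos": [0,-1.5,-8],"turn": [0,0,0]},
    {"delta_pos": [0,-1.5,-8],"turn": [0,0,0]},
  ],
)

```text
t: 23.0
eef_pos: [0.6557, 0.0836, 0.1849]
tcp_rot: [0.855, 0.519, 0.0, 0.0]
force: [0.4, -1.8, 5.7]
opening: 0.0001
```

Call:
apply_moves(
  motion=[
    {"delta_pos": [0,0,-1.5],"turn": [0,0,0]},
    {"delta_pos": [0,0,-3],"turn": [0,0,0]},
    {"delta_pos": [0,0,-3],"turn": [0,0,0]},
  ],
)

```text
t: 23.38
eef_pos: [0.656, 0.0835, 0.1845]
tcp_rot: [0.855, 0.519, 0.001, 0.001]
force: [-3.7, -3.7, 17.4]
opening: 0.0002
```

It's a hard stop at 0.1845, which is exactly the flush height with the button in. Now lift off and look.

Call:
apply_moves(
  motion=[
    {"delta_pos": [0,0,3],"turn": [0,0,0]},
    {"delta_pos": [0,0,6],"turn": [0,0,0]},
    {"delta_pos": [0,0,10],"turn": [0,0,0]},
    {"delta_pos": [0,0,30],"turn": [0,0,0]},
    {"delta_pos": [-5,-10,60],"turn": [0,0,0]},
    {"delta_pos": [-17,-32,80],"turn": [0,0,0]},
    {"delta_pos": [-35,-65,90],"turn": [0,0,0]},
    {"delta_pos": [-35,-65,90],"turn": [0,0,0]},
    {"delta_pos": [-35,-65,90],"turn": [0,0,0]},
  ],
)

```text
t: 24.5
eef_pos: [0.6202, 0.02, 0.2712]
tcp_rot: [0.854, 0.52, -0.0, -0.001]
force: [0.2, 0.8, -0.4]
opening: -0.0002
```

```bash
python3 - <<'E'
from h import *
s=manip.sense();im=eyes.camera('wrist');cv2.imwrite('pics/w9.png',im);sc=eyes.camera('scene');cv2.imwrite('pics/sc9.png',sc);tp=eyes.camera('top');cv2.imwrite('pics/t9.png',tp)
W=cam('wrist',s);print(s['t'],s['eef_pos'],s['tcp_rot'],s['force'])
for z in(.138,.142,.18,.1845,.19):
    X=np.array((.6566,.0865,z));d=(W['R']@X+W['t'])[2];print(z,proj(W,X).round(1),[round(W['f']*w/d,1) for w in(.024,.034,.015)],proj(cam('scene'),X).round(1))
y0=int(proj(W,(.6566,.0865,.16))[1])-55;y0=max(0,y0);print(y0)
a=cv2.resize(im[y0:y0+100,270:370],(500,500),interpolation=cv2.INTER_CUBIC);b=cv2.resize(sc[150:225,350:395],(300,500),interpolation=cv2.INTER_CUBIC)
cv2.imwrite('pics/c9.png',np.hstack([a,b]))
E
```

```text
24.5 [0.62018203 0.02004941 0.27120488] [ 8.54276601e-01  5.19817797e-01 -6.13626230e-05 -9.71036814e-04] [ 0.17270188  0.79073444 -0.39694495]
0.138 [325.9  98.4] [np.float64(29.6), np.float64(42.0), np.float64(18.5)] [376.8 193.7]
0.142 [325.9  98.3] [np.float64(30.1), np.float64(42.6), np.float64(18.8)] [376.9 192.7]
0.18 [326.3  97.4] [np.float64(35.0), np.float64(49.5), np.float64(21.8)] [377.8 182.2]
0.1845 [326.3  97.3] [np.float64(35.6), np.float64(50.5), np.float64(22.3)] [377.9 180.9]
0.19 [326.4  97.1] [np.float64(36.5), np.float64(51.7), np.float64(22.8)] [378.1 179.3]
42
```

View pics/c9.png

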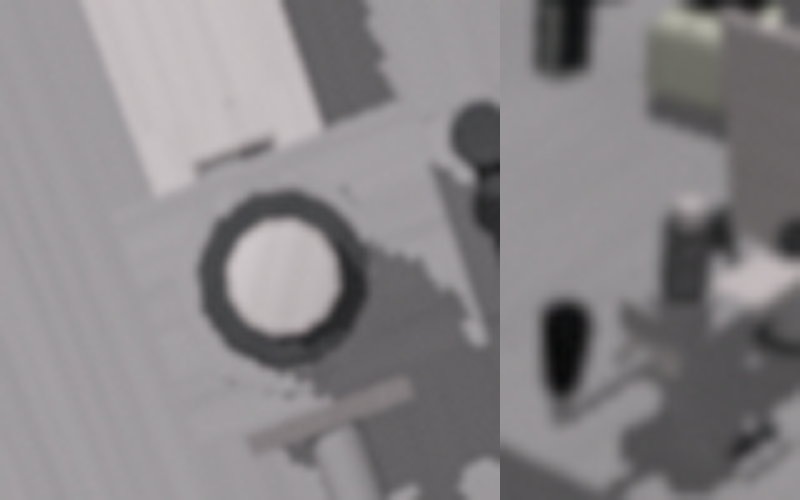

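The pin is upright and the flange looks flush: the handle is 34 px wide against 35 expected. In the scene crop the button shows as a light stud above the handle, with its top at row ≈179.2 (179.3 expected when up, 180.9 when in). I'll take one more wrist view to triangulate the button height, from a position clear of everything.

Call:
apply_moves(
  motion=[
    {"delta_pos": [-20,10,10],"turn": [0,0,0]},
    {"delta_pos": [-60,40,10],"turn": [0,0,0]},
    {"delta_pos": [-90,50,10],"turn": [0,0,0]},
    {"delta_pos": [-90,50,10],"turn": [0,0,0]},
    {"delta_pos": [-90,50,10],"turn": [0,0,0]},
    {"delta_pos": [-90,50,10],"turn": [0,0,0]},
  ],
)

```text
t: 25.4
eef_pos: [0.5315, 0.0685, 0.2815]
tcp_rot: [0.855, 0.519, 0.0, 0.0]
force: [0.0, -0.2, 0.5]
opening: 0.0002
```

```bash
python3 - <<'E'
from h import *
def bright(im,p,r):
    x,y=map(int,p);g=cv2.cvtColor(im,cv2.COLOR_BGR2GRAY)[y-r:y+r+1,x-r:x+r+1]
    m=((g>150)*255).astype('uint8');n,l,st,c=cv2.connectedComponentsWithStats(m);k=l[r,r];return c[k]+[x-r,y-r],st[k].tolist()
s=manip.sense();im=eyes.camera('wrist');cv2.imwrite('pics/w10.png',im);W=cam('wrist',s)
s0=dict(eef_pos=np.array([0.62018203,0.02004941,0.27120488]),tcp_rot=np.array([8.54276601e-01,5.19817797e-01,-6.13626230e-05,-9.71036814e-04]));W0=cam('wrist',s0)
a,sa=bright(cv2.imread('pics/w9.png'),(326,97),17);q=proj(W,(.6566,.0865,.19));b,sb=bright(im,q,17)
print(s['t'],s['eef_pos'],a,sa,q,proj(W,(.6566,.0865,.1845)),b,sb);print(tri((W0,a),(W,b)))
x,y=map(int,q);cv2.imwrite('pics/c10.png',cv2.resize(im[max(0,y-45):y+45,max(0,x-60):x+60],None,fx=5,fy=5,interpolation=cv2.INTER_CUBIC))
E
```

```text
25.4 [0.53154105 0.06848769 0.28153857] [325.92021277  96.71808511] [7, 6, 21, 22, 376] [470.89891031 101.27395127] [467.57139741 101.3186935 ] [471.48502994 100.72155689] [9, 7, 21, 21, 334]
(array([0.65647761, 0.08689309, 0.19150212]), [np.float64(0.1), np.float64(0.1)])
```

View pics/c10.png

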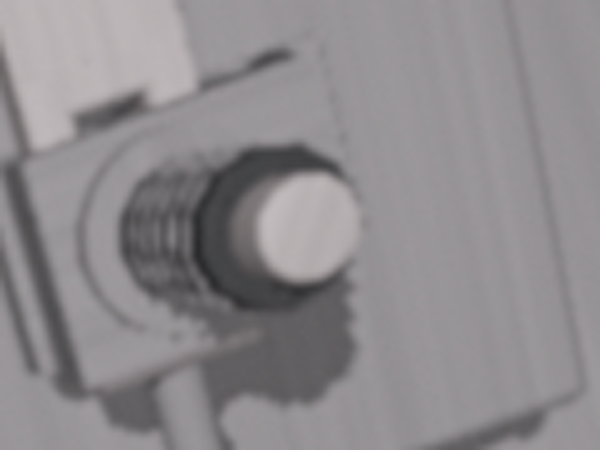

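The button stands clearly proud of the handle. Its top triangulates to 0.1915 m (0.190 expected for flush and up; 0.1845 if in), and the flange lies on the jaw. Handing in.

```bash
python3 -c "
from bench import manip
print(manip.sense()['force']);print(manip.hand_in())"
```

```text
[ 0.27052956 -0.23767867 -0.1434106 ]
the job is handed in; nothing more can be done
None
```

The press is locked open and the job is handed in, at about 25.5 s on the robot's clock; the hand-in gave no verdict.

- **Lever:** I swung it by the knob into the fork until it stopped hard. The force rose to about 19 N with no further movement. I only checked it against the stop then, but the pin now passes through it.
- **Pin placement:** I took the button pin from the stand. The tip went into the fork hole, measured at (0.6566, 0.0865), on the first try, and the pin rested on its balls.
- **Pushing home:** I pushed down on the button with the shut fingertips. The pin wedged once in the lower jaw, peaking at about 17 N, and slid on when I removed the side load. It came to a hard stop with the fingertips at 0.1845 m, exactly the flush height with the button in.
- **Button not held in throughout:** for about 10 mm of travel the fingertips lost contact and the pin dropped on its own. The button probably came part-way up there before I pressed it in again.

**Last checks:** the final picture shows the flange on the fork and the button standing up. Its top measured 0.1915 m, against 0.190 expected with the button up. Two earlier wrist-camera heights also read about 1 mm high, so I take the difference as calibration error. The robot was clear, with under 0.5 N on the tool. I did not touch the other things, but I did not check their positions again at the end.

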